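# Mount a grinder rod between centres and hold the sprung reading slide at the mark

### The job

Take the longer steel rod from the holder, lay it in the two V rests of the rod checker and let go, then slide the tailstock up until the rod is held end to end between the two centres. After that pull the checker's spring-return reading slide out by its handle until its pointer lines up with the mark tab on the scale, and finish while still holding it there with the gripper (it springs back if let go). Leave everything else on the bench where it is.

Things in the scene. Friction and masses are not known exactly. Their poses are not given: they have to be found in the camera images.
- checker: Rod checker fixed to the bench: grey bed 15 mm thick, 205 mm across (its x, -130 to +75) and 320 mm long (its y, -140 to +180). Origin on the bench. Its y axis runs along the bed from headstock to tailstock, its x axis across, from scale side to rod side, z up. The slide runs over the line x = -45 mm; a housing (y -135 to -85) and a post (y +84 to +96) under that line are 29 mm high
- rod_place (a point): Where the rod's middle ends up: half-way between the two black V rests, 55 mm above the bench, x = +40, y = 0 mm in the checker. The rests stand 48 mm either side along y, 14 mm wide, V of 45 degree walls, mouth 25 mm wide, rims 58 mm high; free between them. To lower the rod clear of both centres, put its middle about 10 mm towards the tailstock from here
- headstock_tip (a point): Blunt tip of the fixed steel centre on the white headstock (44 by 50 mm, 85 mm high), 70 mm from rod_place towards the checker's -y
- rod_mid (a point): Longer steel rod, loose: plain cylinder, diameter 14 mm, length 140 mm, 120 to 200 g, lying level; this point is its middle on its axis, its y axis runs along it. It starts in one of the two lanes of a low grey holder, axis 35 mm above the bench, in two notches 76 mm apart (10 mm wide, rims 38 mm high), free between them; the rod's middle is within 6 mm of half-way between the notches
- short_rod_mid (a point): Bystander: the shorter steel rod, diameter 14 mm, length 100 mm, middle of its axis; it lies in the holder's other lane, parallel to the longer rod and 90 mm from it
- tailstock (a joint): Slide of the tailstock (m): 0 = fully open, grows towards the headstock (the checker's -y), limit 0.045, starts at 0 to 0.012. Takes about 3 N to slide and stays where left. Its blunt centre pushes the rod along the rests (1 to 2 N more); at 0.035 the 140 mm rod is tight between both centres
- tailstock_knob (a point): Middle of the square steel knob on the white tailstock, over the line x = +40 mm of the checker. Knob 18 by 18 mm, sides along the checker's x and y, from 75 to 120 mm above the bench (this point 98 mm); the white block under it is 40 by 40 mm. The tip of its centre is 37 mm from the knob's axis, towards the headstock
- reader: Sprung reading slide; origin at the middle of its upright aluminium handle, 30 mm (checker's x) by 14 mm (y) by 50 mm tall, 33 to 83 mm above the bench, at x = -45 mm in the checker. Slides only along the checker's +y, from y = -30 mm (home) by at most 68 mm. The spring pulls it home with 5 N, plus 1 N per 10 mm out; it never stays out. A low arm, under 31 mm high, reaches under the rod
- pointer (a point): Tip of the slide's dark pointer, a blade 4 mm wide over the scale, at the same checker y as the middle of the handle, 28 mm above the bench
- mark (a point): Tip of the narrow black mark tab (4 mm wide, fixed) on the white scale at the bed's front edge, 22 mm above the bench. The pointer is on the mark when both have the same y in the checker's frame; the mark is 30 to 60 mm from the pointer's home
- petri_mid (a point): Bystander: closed petri dish, 90 mm in diameter, 14 mm high, flat on the bench; its middle
- media_mid (a point): Bystander: bottle with blue cap, 70 mm in diameter, about 150 mm high, upright; a point 75 mm up
- beaker_mid (a point): Bystander: glass beaker, 70 mm in diameter, 85 mm high, upright; its middle
Things that resemble listed ones, but are neither listed nor needed, are in the scene too. Leave any green look-alike of the part that bears rod_mid alone.

How it is judged:
By the outcome, as a careful person would: the job done as asked, in the order asked, and still so for the second after the job is handed in, while the arm keeps its last pose, push and grip.
It also fails if it takes over 48 s, if anything falls off the work surface, if the arm or the gripper's body presses on something with over 40 N, if the wrist force passes 120 N, or if a joint passes its speed limit or range.

### The arm

A 6-joint arm with a two-finger parallel gripper is mounted at the origin on the work surface. World frame = base frame: x ahead of the robot, y to its left, z up, the work surface at z = 0. Lengths are in m, angles in rad, forces in N, time in s.
With the tool pointing down it reaches from about 0.325 to 0.775 m from the base axis. Payload 9.3 kg.
Tool frame: the origin (TCP) lies between the finger pads; the fingertips stand ahead of it and the grasp point (between the pads) lies 5 mm behind it (r.finger_overhang is the z of the fingertips in the tool frame, in m); z points along the fingers, y is the direction in which the jaws open and shut (so a half turn about z gives the same grasp; the last joint's range is limited). The gripper opens to 85 mm and grips with 20 to 120 N. Pads are 22 mm wide; open, the fingers measure 114 mm over their backs; the gripper's body (76 mm by 85 mm) begins 54 mm behind the grasp point. The pads swing forward as they close: fully open they stand 13 mm farther back than shut.
Start: joints at [1.078, 0.259, 0.021, 1.334, 0, 1.418], TCP at [0.183, 0.519, 0.214] pointing down, gripper open.
Joint ranges: [-3.04, 3.04], [-0.91, 1.82], [-1.04, 1.36], [-1.92, 1.95], [-1.52, 1.45], [-3.14, 3.14]. Speed limits (rad/s): [2.22, 2.22, 2.79, 3.14, 3.14, 3.14].

### API

Orientations are given as [roll, pitch, yaw] about the fixed x, y, z axes, in that order (R = Rz(yaw) Ry(pitch) Rx(roll)).
In Python, from rig import r gives the robot as it stands.
- The arm moves only by the tool drive_tool, never from a script. Its argument "targets" is a list that holds one entry, the list of rows, each a list of 7 numbers: the shift along the tool's x, y, z in m, then the turn, a rotation vector about the tool's x, y, z in rad, then the closure, from 0 (fully open) to 1 (shut). A call has exactly 10 rows; each row is the pose to reach, as a shift and turn from the pose measured when the call began, along the tool's axes at that moment; what a row does not reach only later rows make up. A row lasts 1/10 s, in which the tool goes at most 50 mm and 8.59 degrees, less where a joint would pass 70% of its speed; a pose out of reach is approached as far as the arm can. A call with a gripper value outside its range is refused whole. The fingers move at their own pace and stop on an object; "newtons" is the grip in N (left out, the last holds). Time passes only in rows, so rows that repeat a pose let the fingers close, or fill a call up. It gives the time, the measured TCP pose, the force and the opening at its end, in the units of the state.
- r.get_state(): the state, without advancing time (a new reading comes with each control period).
- r.get_image(name): name is "scene" or "top"; returns a dict with "image" (384x512x3 uint8, red, green, blue), "intrinsics" (3x3 intrinsics, pixels), "view" (4x4, takes a point from world to camera coordinates). Camera axes: x right, y down, z forward; pixel columns grow to the right and rows downward; lengths in m; the calibration is good to about 2 mm. A picture is of the moment at which its call begins. There is no depth.
- r.hand_in(): hands the job in, once; it reports no verdict.
Trained networks look in a picture, given as the dict that the camera call returned (one of the last four; its "shot" number tells which), for a name from the list of things; names that differ only in an ending like _2 or _b are one class to them, and where a whole thing is asked for, a point or a joint stands for the part that bears it (a point fixed in the world has none). Each returns a list of dicts, best first, with "score" (0 to 1); they miss things now and then, are a little off and sometimes report something else, mostly with a low value. They report only what shows in the picture. A call takes as long as a camera call. They do not tell look-alikes from the thing itself.
- r.cut_out(target, picture): "pixels" (384x512 bool, what is visible of it) and "box" ([left, top, right, bottom] in pixels, round what is visible of it).
- r.spot_point(target, picture): "point" ([column, row] in pixels: a listed point, or the origin of a listed thing).
The state is a dict: "time": time; "q": joint angles; "joint_vel": joint speeds; "effort": joint torques, N m; "tool_pos": TCP position; "tool_rot": TCP orientation; "wrist_force": force on the tool from outside, world axes, zero at the start; "ft_torque": the same for the moment, N m; "grip_width": finger opening in m.
Only numpy, scipy, OpenCV 4.12 (cv2) and the standard library are available. Lean on these libraries where they do the work, as an engineer would, in place of code of your own. Each camera call takes 0.05 s, during which the arm holds its last target. There are 200 camera calls.

## Working session

There is one attempt and no reset: what is moved stays moved. The work goes in short steps, Python scripts to look and compute and a tool call to move; the robot and the scene stay as the last step left them, time stands still between calls to the robot, and variables do not carry over. Pictures are saved under pics/ and viewed, about 8 in all and at most 12, crops included, and the job is handed in when it is done.

Besides the shell and the picture viewer there is one more tool, called as a command line: name --argument value ..., lists and objects as JSON in quotes. drive_tool: Moves the arm, as the interface text tells. Its arguments: {"type":"object","properties":{"targets":{"type":"array","items":{"type":"array","items":{"type":"array","items":{"type":"number"}}}},"newtons":{"type":"number"}},"required":["targets"]}

```bash
mkdir -p pics; ls
cat > h.py <<'E'
import numpy as np, cv2
from rig import r
from scipy.spatial.transform import Rotation as R
def ray(p,d):
    K=np.array(d["intrinsics"]);V=np.array(d["view"])
    c=np.linalg.inv(K)@np.array([p[0],p[1],1.]);Rt=V[:3,:3]
    return -Rt.T@V[:3,3],Rt.T@c
def at_z(p,d,z):
    o,v=ray(p,d);return o+v*(z-o[2])/v[2]
def proj(P,d):
    P=np.atleast_2d(P);K=np.array(d["intrinsics"]);V=np.array(d["view"])
    c=P@V[:3,:3].T+V[:3,3];u=c@K.T;return u[:,:2]/u[:,2:]
def save(d,n): cv2.imwrite(f"pics/{n}.png",cv2.cvtColor(d["image"],cv2.COLOR_RGB2BGR))
E
python3 - <<'E'
from h import *
st=r.get_state();print(st["tool_pos"],st["tool_rot"],st["grip_width"],r.finger_overhang)
D={}
Z=dict(checker=0,rod_place=.055,headstock_tip=.055,rod_mid=.035,short_rod_mid=.035,tailstock_knob=.098,reader=.058,pointer=.028,mark=.022,petri_mid=.007,media_mid=.075,beaker_mid=.042)
for c in("top","scene"):
    d=r.get_image(c);save(d,c+"0")
    print(c, "cam at",ray((256,192),d)[0].round(3))
    for n,z in Z.items():
        print(n,[(round(x["score"],2),np.round(x["point"],1).tolist(),at_z(x["point"],d,z)[:2].round(4).tolist()) for x in r.spot_point(n,d)[:3]])
E
cd pics; python3 -c "
import cv2,numpy as np
a=[cv2.imread(f'{n}0.png') for n in('top','scene')]
cv2.imwrite('t0.png',cv2.resize(a[0],(800,600),interpolation=2));cv2.imwrite('s0.png',cv2.resize(a[1],(800,600),interpolation=2))"
```

```text
pics
[0.18316969 0.5182647  0.21314967] [-3.14022548e+00 -2.14126348e-04  2.80181410e+00] 0.0851015620120911 0.014
top cam at [0.433 0.064 1.159]
checker [(0.97, [309.2, 181.4], [0.606, -0.105])]
rod_place []
headstock_tip [(0.98, [328.7, 162.7], [0.6514, -0.1551])]
rod_mid [(0.73, [91.7, 232.9], [0.4614, 0.5384]), (0.69, [217.7, 269.4], [0.3501, 0.1714]), (0.64, [167.1, 234.1], [0.454, 0.3178])]
short_rod_mid [(0.54, [174.7, 204.6], [0.5398, 0.2958])]
tailstock_knob [(0.63, [260.5, 169.8], [0.6266, 0.0436])]
reader [(0.53, [322.9, 194.6], [0.5584, -0.1344]), (0.44, [209.0, 132.4], [0.7477, 0.191]), (0.19, [311.1, 181.8], [0.5961, -0.1019])]
pointer [(0.63, [324.9, 210.8], [0.5139, -0.1439])]
mark []
petri_mid [(0.75, [205.7, 135.7], [0.7521, 0.2071])]
media_mid [(0.58, [419.2, 250.4], [0.3958, -0.3919])]
beaker_mid [(0.98, [408.1, 139.7], [0.7179, -0.3932])]
scene cam at [1.202 0.858 0.936]
checker [(0.72, [205.5, 194.5], [0.5956, -0.109]), (0.39, [123.1, 156.1], [0.6862, -0.4657])]
rod_place [(0.84, [195.4, 187.8], [0.6354, -0.0971]), (0.36, [229.5, 275.6], [0.7676, 0.2339])]
headstock_tip [(0.75, [177.1, 179.1], [0.6527, -0.1686])]
rod_mid [(0.69, [401.6, 234.0], [0.3244, 0.4084]), (0.62, [329.3, 203.0], [0.374, 0.1957]), (0.55, [411.6, 296.6], [0.478, 0.5488])]
short_rod_mid [(0.61, [313.9, 253.3], [0.5491, 0.3039]), (0.17, [194.4, 192.2], [0.6368, -0.1036])]
tailstock_knob [(0.92, [227.5, 198.6], [0.6245, 0.0465])]
reader [(0.72, [204.0, 170.7], [0.5692, -0.1452])]
pointer [(0.58, [222.1, 170.2], [0.503, -0.1431])]
mark [(0.61, [234.1, 177.9], [0.4948, -0.0926])]
petri_mid [(0.91, [234.7, 277.8], [0.7385, 0.2142])]
media_mid [(0.65, [198.4, 118.3], [0.416, -0.3887])]
beaker_mid [(0.79, [121.3, 156.8], [0.7157, -0.4066])]
```

View pics/t0.png

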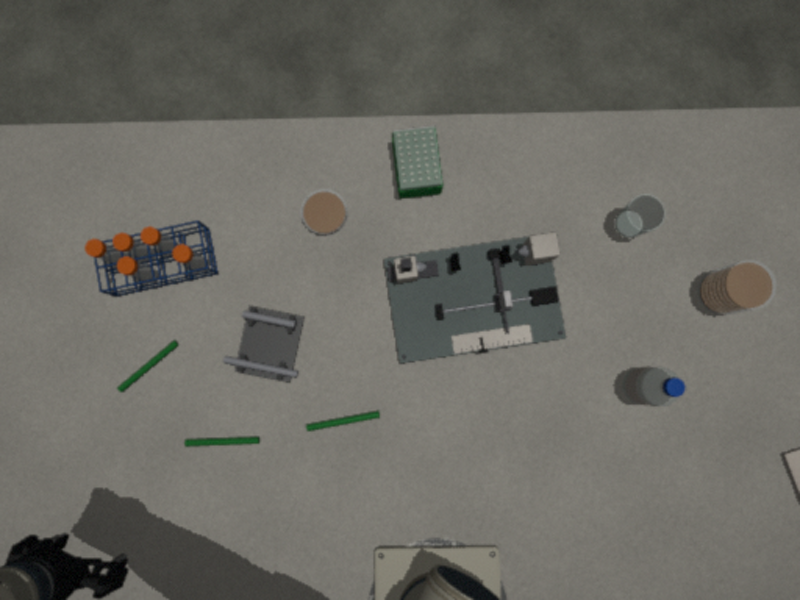

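View pics/s0.png

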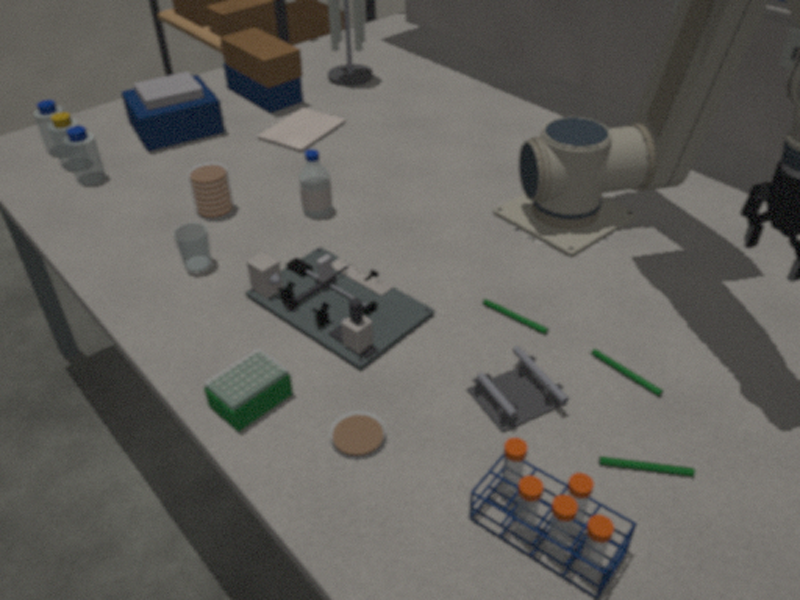

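The top view shows the checker at around (475,300), the holder with the longer rod at (261,367) and the shorter rod at (270,318), and green decoys at (148,365), (222,440) and (343,420). Next I'll fit the poses from the masks.

```bash
cat > fit.py <<'E'
from h import *
from scipy.optimize import minimize
def box(x0,x1,y0,y1,z0,z1): return np.array([[x,y,z] for x in(x0,x1) for y in(y0,y1) for z in(z0,z1)])/1e3
def T(p,L):
    c,s=np.cos(p[2]),np.sin(p[2]);q=L.copy();q[:,0]=p[0]+c*L[:,0]-s*L[:,1];q[:,1]=p[1]+s*L[:,0]+c*L[:,1];return q
def fit_checker(ims,p0):
    ms=[(d,cv2.resize(m.astype(np.float32),None,fx=4,fy=4,interpolation=cv2.INTER_LINEAR)>.5) for d,m in ims]
    def cost(p):
        t=p[3]*1e3;k=142-t
        bs=[box(-130,75,-140,180,0,15),box(18,62,-140,-90,0,85) if 0 else box(20,60,k-20,k+20,0,75),box(31,49,k-9,k+9,75,120)]
        e=0
        for d,m in ms:
            a=np.zeros(m.shape,np.uint8)
            for b in bs:
                u=(proj(T(p,b),d)+.5)*4-.5
                cv2.fillConvexPoly(a,np.round(cv2.convexHull(u.astype(np.float32))*16).astype(int),1,shift=4)
            e+=(a.astype(bool)^m).sum()/m.sum()
        return e
    b=minimize(cost,p0,method="Nelder-Mead",options=dict(initial_simplex=np.array([p0]+[np.array(p0)+np.eye(4)[i]*[.01,.01,.05,.006][i] for i in range(4)]),xatol=1e-5,fatol=1e-6))
    return b.x,b.fun
E
python3 - <<'E'
from fit import *
ims={c:r.get_image(c) for c in("top","scene")}
cm=[]
for c,d in ims.items():
    x=r.cut_out("checker",d); print(c,[(round(a["score"],2),a["box"]) for a in x]); cm.append((d,np.array(x[0]["pixels"])))
for s in(cm,cm[:1],cm[1:]):
    p,f=fit_checker(s,[.605,-.105,.14,.006]);print("checker",p.round(4),round(f,4),"rod_place",T(p,np.array([[.04,0,.055]])).round(4),"head",T(p,np.array([[.04,-.07,.055]])).round(4))
    if s is cm: P=p
def inv(q): return np.array([[np.cos(P[2]),np.sin(P[2])],[-np.sin(P[2]),np.cos(P[2])]])@(q[:2]-P[:2])
for n,z in(("headstock_tip",.055),("tailstock_knob",.098),("reader",.058),("pointer",.028),("mark",.022)):
    for c,d in ims.items():
        for x in r.spot_point(n,d)[:1]: print(n,c,round(x["score"],2),"in checker",inv(at_z(x["point"],d,z)).round(4))
for c,d in ims.items():
    for n in("rod_mid","short_rod_mid"):
        for x in r.cut_out(n,d):
            m=np.array(x["pixels"]);v,u=np.nonzero(m);W=np.array([at_z(q,d,.035)[:2] for q in zip(u,v)])
            q=W.mean(0);e,V=np.linalg.eigh(np.cov(W.T));a=(W-q)@V[:,1];rgb=d["image"][m].mean(0)
            print(n,c,round(x["score"],2),"mean",q.round(4),"mid",(q+V[:,1]*(a.max()+a.min())/2).round(4),"ang",round(np.degrees(np.arctan2(V[1,1],V[0,1]))%180,1),"len",round(a.max()-a.min(),3),rgb.round())
a=cv2.cvtColor(ims["top"]["image"],cv2.COLOR_RGB2BGR)
pl=[box(-130,75,-140,180,15,15)[::2],box(31,49,133-P[3]*1e3+0,151-P[3]*1e3,120,120)[::2],box(39,41,-70,-70,55,55)]
K=4;c=cv2.resize(a[140:250,235:375],None,fx=5.5,fy=5.5,interpolation=cv2.INTER_CUBIC)
for b in pl:
    for u in proj(T(P,b),ims["top"]): cv2.circle(c,tuple(int(v) for v in ((u-[235,140])+.5)*5.5),3,(0,0,255),1)
cv2.imwrite("pics/chk.png",c)
E
```

```text
top [(0.92, [248.7, 148.7, 362.7, 226.1])]
scene [(0.7, [158.9, 157.2, 282.5, 237.6]), (0.58, [305.3, 241.5, 330.3, 267.2])]
checker [ 0.6063 -0.0995  0.1289  0.0077] 0.1468 rod_place [[ 0.646  -0.0943  0.055 ]] head [[ 0.655  -0.1637  0.055 ]]
checker [ 0.6086 -0.0999  0.1293  0.0089] 0.0313 rod_place [[ 0.6483 -0.0948  0.055 ]] head [[ 0.6573 -0.1642  0.055 ]]
checker [ 0.6018 -0.0992  0.134   0.0105] 0.0777 rod_place [[ 0.6414 -0.0938  0.055 ]] head [[ 0.6508 -0.1632  0.055 ]]
headstock_tip top 0.57 in checker [ 0.0426 -0.0651]
headstock_tip scene 0.67 in checker [ 0.0355 -0.0667]
tailstock_knob top 0.56 in checker [0.0361 0.1458]
tailstock_knob scene 0.8 in checker [0.0456 0.1412]
reader top 0.87 in checker [-0.0486 -0.0331]
reader scene 0.81 in checker [-0.0483 -0.0309]
pointer top 0.66 in checker [-0.0983 -0.0267]
pointer scene 0.63 in checker [-0.1155 -0.0279]
mark scene 0.49 in checker [-0.1146  0.0142]
rod_mid top 0.73 mean [0.4609 0.5283] mid [0.459  0.5306] ang 129.4 len 0.136 [40. 81. 46.]
rod_mid top 0.55 mean [0.318  0.3867] mid [0.3179 0.3911] ang 90.8 len 0.136 [42. 83. 48.]
rod_mid top 0.48 mean [0.3523 0.1633] mid [0.3516 0.1674] ang 99.4 len 0.136 [47. 87. 53.]
short_rod_mid top 0.73 mean [ 0.4046 -0.4028] mid [ 0.4046 -0.403 ] ang 86.3 len 0.109 [71. 76. 81.]
short_rod_mid top 0.7 mean [0.5442 0.3105] mid [0.5434 0.3071] ang 77.7 len 0.097 [94. 94. 96.]
rod_mid scene 0.86 mean [0.4768 0.5558] mid [0.4769 0.5556] ang 129.6 len 0.133 [42. 81. 48.]
rod_mid scene 0.8 mean [0.3375 0.4179] mid [0.3375 0.4152] ang 90.8 len 0.137 [49. 85. 54.]
rod_mid scene 0.7 mean [0.4492 0.3214] mid [0.4494 0.3222] ang 77.3 len 0.143 [100. 100. 102.]
rod_mid scene 0.61 mean [0.3677 0.2076] mid [0.3699 0.1948] ang 99.4 len 0.133 [47. 86. 53.]
short_rod_mid scene 0.5 mean [0.5398 0.3127] mid [0.5389 0.3089] ang 77.3 len 0.1 [95. 95. 99.]
```

View pics/chk.png

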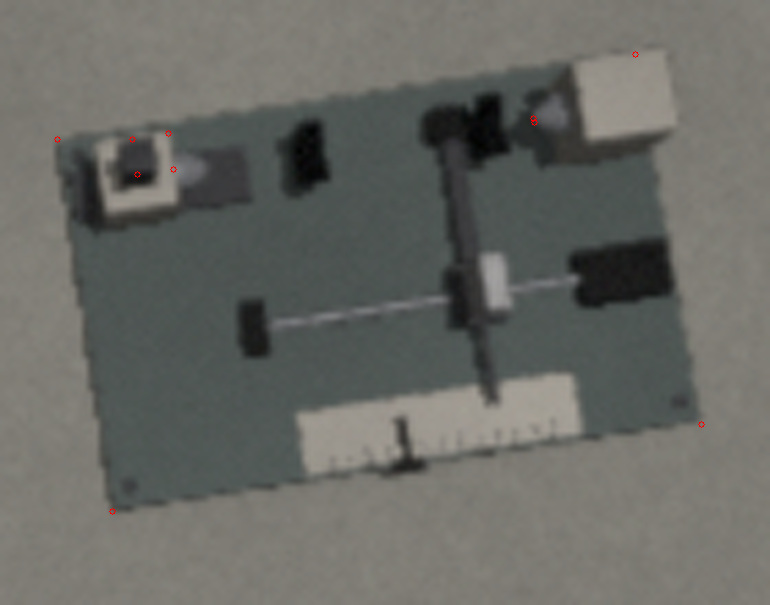

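```bash
sed -i 's/box(18,62,-140,-90,0,85) if 0 else box(20/box(18,62,-140,-90,0,85),box(20/' fit.py
python3 - <<'E'
from fit import *
ims={c:r.get_image(c) for c in("top","scene")}
cm=[(d,np.array(r.cut_out("checker",d)[0]["pixels"])) for d in ims.values()]
for s in(cm,cm[:1],cm[1:]):
    p,f=fit_checker(s,[.605,-.105,.14,.006]);print("checker",p.round(4),round(f,4),"rod_place",T(p,np.array([[.04,0,.055]])).round(4))
    if s is cm: P=p
def inv(q,P=P): return np.array([[np.cos(P[2]),np.sin(P[2])],[-np.sin(P[2]),np.cos(P[2])]])@(q[:2]-P[:2])
for n,z in(("headstock_tip",.055),("tailstock_knob",.098),("reader",.058),("pointer",.028),("mark",.022)):
    for c,d in ims.items():
        for x in r.spot_point(n,d)[:1]: print(n,c,round(x["score"],2),"in checker",inv(at_z(x["point"],d,z)).round(4))
g=lambda x,y:(x/5.5-.5+235,y/5.5-.5+140)
for n,u,z in(("ptr",(490,400),.028),("mark",(403,418),.022),("tip",(533,115),.055),("knob top",(138,150),.12),("handle top",(495,268),.083)):
    print(n,inv(at_z(g(*u),ims["top"],z)).round(4))
x=r.cut_out("short_rod_mid",ims["top"])
d=ims["top"];im=d["image"].astype(int)
# bright rod pixels near the longer rod in top view
w=np.zeros(im.shape[:2],bool);w[222:248,138:196]=1
m=w&(im.min(2)>118)
print("thr count",m.sum(),np.percentile(im.min(2)[w],[10,50,80,90,98]))
c=cv2.resize(cv2.cvtColor(d["image"],cv2.COLOR_RGB2BGR)[185:255,130:205],None,fx=8,fy=8,interpolation=cv2.INTER_CUBIC)
for a in(-.07,0,.07):
    t=np.radians(77.4);q=np.array([[.4515+a*np.cos(t),.3200+a*np.sin(t),.035]])
    u=proj(q,d)[0];cv2.circle(c,tuple(int(v) for v in (u-[130,185]+.5)*8),4,(0,0,255),1)
cv2.imwrite("pics/rod.png",c)
E
```

```text
checker [ 0.6059 -0.099   0.1324  0.0078] 0.0753 rod_place [[ 0.6456 -0.0937  0.055 ]]
checker [ 0.6079 -0.0991  0.1331  0.0103] 0.019 rod_place [[ 0.6475 -0.0938  0.055 ]]
checker [ 0.6028 -0.0987  0.1246  0.0078] 0.0271 rod_place [[ 0.6425 -0.0937  0.055 ]]
headstock_tip top 0.81 in checker [ 0.0418 -0.0676]
headstock_tip scene 0.78 in checker [ 0.0365 -0.0722]
tailstock_knob top 0.77 in checker [0.0423 0.1485]
tailstock_knob scene 0.9 in checker [0.0365 0.1437]
reader top 0.66 in checker [-0.0481 -0.0292]
reader scene 0.91 in checker [-0.0529 -0.0273]
pointer top 0.65 in checker [-0.1057 -0.0321]
mark top 0.57 in checker [-0.0991  0.0202]
mark scene 0.58 in checker [-0.1238  0.0053]
ptr [-0.1007 -0.0279]
mark [-0.103   0.0185]
tip [ 0.0431 -0.0705]
knob top [0.0441 0.1407]
handle top [-0.037  -0.0315]
thr count 73 [ 73. 106. 116. 118. 119.]
```

View pics/rod.png

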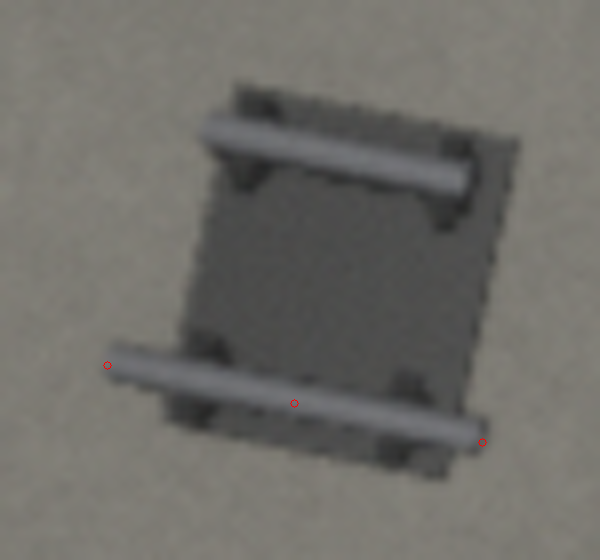

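The longer rod's ends are at (107,362) and (487,436) in the crop. Averaging both cameras puts its middle near (0.4515, 0.320) with its axis at 77.5°. I'll move above it now.

```bash
cat >> h.py <<'E'
def go(x,y,z,yaw):
    s=r.get_state();M=R.from_euler("xyz",s["tool_rot"]);G=R.from_euler("xyz",[np.pi,0,yaw])
    print("t",round(s["time"],2),"pos",np.round(s["tool_pos"],4),"yaw",round(s["tool_rot"][2],3),"F",np.round(s["wrist_force"],1),"w",round(s["grip_width"],4),
     "-> shift",M.inv().apply(np.array([x,y,z])-s["tool_pos"]).round(4),"turn",(M.inv()*G).as_rotvec().round(4))
E
python3 -c "
from h import *
go(.4515,.3205,.12,1.353)"
```

```text
t 2.95 pos [0.1833 0.5185 0.2138] yaw 2.802 F [ 0.8 -0.6  1.6] w 0.0857 -> shift [-0.3188 -0.0973  0.0938] turn [-0.0000e+00  1.0000e-04  1.4488e+00]
```

drive_tool --targets '[[[-0.04,-0.012,0,0,0,0.145,0],[-0.08,-0.024,0,0,0,0.29,0],[-0.12,-0.036,0.01,0,0,0.435,0],[-0.16,-0.049,0.02,0,0,0.58,0.2],[-0.2,-0.061,0.04,0,0,0.725,0.2],[-0.24,-0.073,0.06,0,0,0.87,0.3],[-0.28,-0.085,0.08,0,0,1.015,0.3],[-0.319,-0.097,0.094,0,0,1.16,0.3],[-0.319,-0.097,0.094,0,0,1.305,0.3],[-0.319,-0.097,0.094,0,0,1.449,0.3]]]'

```text
time: 3.95
tool_pos: [0.4527, 0.3195, 0.1189]
tool_rot: [-3.14, 0.001, 1.344]
wrist_force: [-1.2, 1.5, -0.1]
grip_width: 0.0596
```

Run:
```python
from h import *
go(.4515,.3205,.03,1.353)
d=r.get_image("top");s=r.get_image("scene")
tp=np.array(r.get_state()["tool_pos"])
a=cv2.cvtColor(d["image"],cv2.COLOR_RGB2BGR);b=cv2.cvtColor(s["image"],cv2.COLOR_RGB2BGR)
def crop(a,d,P,h=45,k=6):
    u=proj(P,d)[0];x,y=(u-h).astype(int);x=max(x,0);y=max(y,0);c=cv2.resize(a[y:y+2*h,x:x+2*h],None,fx=k*0.72,fy=k*.72,interpolation=2)
    t=np.radians(77.5)
    for q in((.4515,.3205),):
        for e in(-.07,0,.07):
            v=proj(np.array([[q[0]+e*np.cos(t),q[1]+e*np.sin(t),.035]]),d)[0];cv2.circle(c,tuple(int(i) for i in (v-[x,y]+.5)*k*.72),4,(0,0,255),1)
    v=proj(P,d)[0];cv2.circle(c,tuple(int(i) for i in (v-[x,y]+.5)*k*.72),4,(0,255,0),1)
    return c
cv2.imwrite("pics/above.png",np.hstack([crop(a,d,tp),crop(b,s,tp)]))
```

```text
t 3.95 pos [0.4527 0.3195 0.1189] yaw 1.344 F [-1.2  1.5 -0.1] w 0.0596 -> shift [ 0.0008 -0.0012  0.0889] turn [-0.0011  0.0009 -0.0089]
```

View pics/above.png

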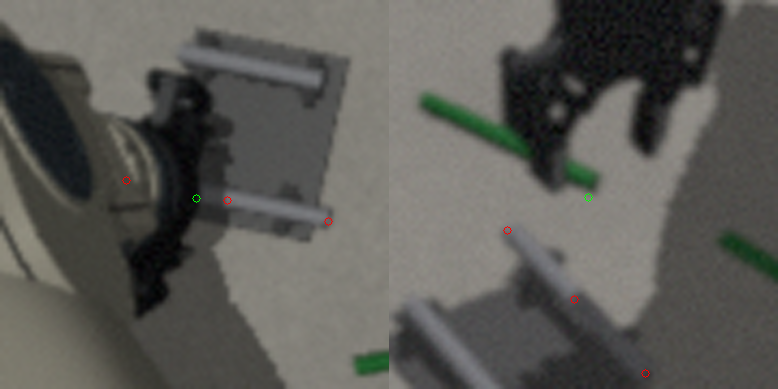

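drive_tool --targets '[[[0.001,-0.001,0.02,0,0,-0.009,0.3],[0.001,-0.001,0.045,0,0,-0.009,0.3],[0.001,-0.001,0.07,0,0,-0.009,0.3],[0.001,-0.001,0.088,0,0,-0.009,0.3],[0.001,-0.001,0.088,0,0,-0.009,0.3],[0.001,-0.001,0.088,0,0,-0.009,1],[0.001,-0.001,0.088,0,0,-0.009,1],[0.001,-0.001,0.088,0,0,-0.009,1],[0.001,-0.001,0.088,0,0,-0.009,1],[0.001,-0.001,0.088,0,0,-0.009,1]]]' --newtons 50

```text
time: 5.05
tool_pos: [0.4515, 0.3217, 0.032]
tool_rot: [3.141, -0.0, 1.359]
wrist_force: [-1.3, -0.3, 0.6]
grip_width: 0.0004
```

```bash
python3 -c "
from h import *
go(.44,.25,.16,1.5)"
```

```text
t 5.05 pos [0.4515 0.3217 0.032 ] yaw 1.359 F [-1.3 -0.3  0.6] w 0.0004 -> shift [-0.0724  0.0039 -0.128 ] turn [ 0.0003 -0.0003 -0.141 ]
```

The fingers shut on nothing, so I'll look before doing anything else.

Run:
```python
from h import *
d=r.get_image("top");s=r.get_image("scene");t=np.radians(77.5)
tp=np.array(r.get_state()["tool_pos"]);o=[]
for d in(d,s):
    a=cv2.cvtColor(d["image"],cv2.COLOR_RGB2BGR);u=proj(tp,d)[0];x,y=(u-40).astype(int);k=4.8
    c=cv2.resize(a[y:y+80,x:x+80],None,fx=k,fy=k,interpolation=2)
    for e in(-.07,0,.07):
        v=proj(np.array([[.4515+e*np.cos(t),.3205+e*np.sin(t),.035]]),d)[0];cv2.circle(c,tuple(int(i) for i in (v-[x,y]+.5)*k),4,(0,0,255),1)
    v=proj(tp,d)[0];cv2.circle(c,tuple(int(i) for i in (v-[x,y]+.5)*k),4,(0,255,0),1);o.append(c)
cv2.imwrite("pics/miss.png",np.hstack(o))
for x in r.cut_out("rod_mid",s): print(round(x["score"],2),np.round(x["box"]))
```

```text
0.78 [384. 292. 443. 307.]
0.69 [327. 222. 363. 258.]
0.6 [310. 192. 333. 205.]
0.21 [215. 264. 247. 292.]
```

View pics/miss.png

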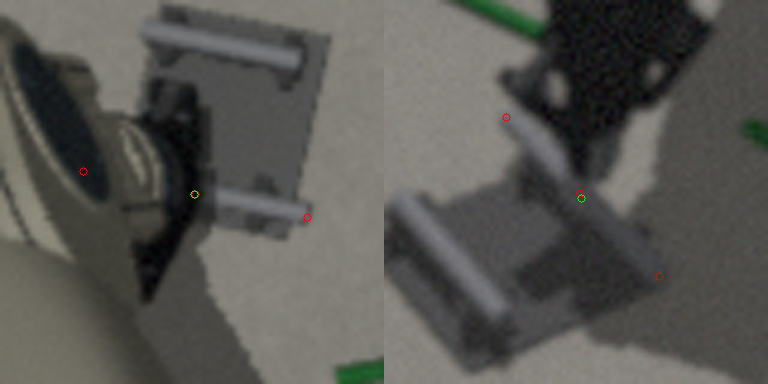

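Run:
```python
from h import *
s=r.get_image("scene");st=r.get_state();print(st["grip_width"],st["wrist_force"],st["tool_pos"])
tp=np.array(st["tool_pos"]);u=proj(tp,s)[0];x,y=(u-[22,24]).astype(int)
im=s["image"][y:y+36,x:x+44].astype(float);im=np.clip((im/im.max())**.5*255,0,255).astype(np.uint8)
c=cv2.resize(cv2.cvtColor(im,cv2.COLOR_RGB2BGR),None,fx=16,fy=16,interpolation=2)
for dz in(0,-.014):
    v=proj(tp+[0,0,dz],s)[0];cv2.circle(c,tuple(int(i) for i in (v-[x,y]+.5)*16),4,(0,255,0),1)
cv2.imwrite("pics/zoom.png",c)
```

```text
-6.910119488501866e-05 [ 0.80624556  0.00285897 -0.59594788] [0.45124739 0.32155747 0.03162221]
```

View pics/zoom.png

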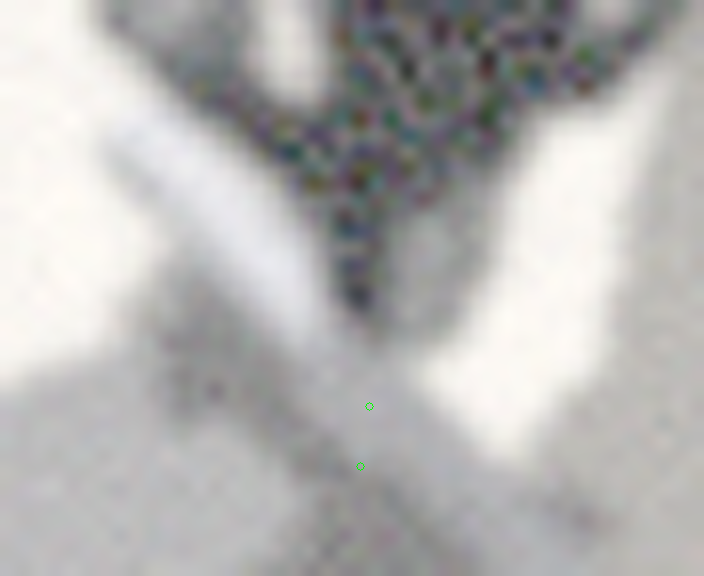

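The closed fingers appear to end at the rod's upper edge, about 30 mm above where the TCP plus overhang says they should be. The rod hasn't moved. I'll go straight up and check the true fingertip position in both views.

drive_tool --targets '[[[0,0,-0.03,0,0,0,1],[0,0,-0.07,0,0,0,1],[0,0,-0.1,0,0,0,1],[0,0,-0.1,0,0,0,1],[0,0,-0.1,0,0,0,1],[0,0,-0.1,0,0,0,1],[0,0,-0.1,0,0,0,1],[0,0,-0.1,0,0,0,1],[0,0,-0.1,0,0,0,1],[0,0,-0.1,0,0,0,1]]]'

```text
time: 6.25
tool_pos: [0.4512, 0.3215, 0.1313]
tool_rot: [-3.141, 0.001, 1.359]
wrist_force: [-0.3, -0.1, 0.9]
grip_width: -0.0005
```

Run:
```python
from h import *
st=r.get_state();print(st["grip_width"],st["wrist_force"],st["tool_pos"],st["tool_rot"],st["q"])
tp=np.array(st["tool_pos"]);M=R.from_euler("xyz",st["tool_rot"]);o=[]
for n in("top","scene"):
    d=r.get_image(n);u=proj(tp,d)[0];x,y=(u-32).astype(int);k=6
    im=d["image"][y:y+64,x:x+64].astype(float);im=np.clip((im/im.max())**.5*255,0,255).astype(np.uint8)
    c=cv2.resize(cv2.cvtColor(im,cv2.COLOR_RGB2BGR),None,fx=k,fy=k,interpolation=2)
    f=lambda L:[tuple(int(i) for i in (v-[x,y]+.5)*k) for v in proj(tp+M.apply(np.array(L)),d)]
    b=[[-.011,-.012,.014],[.011,-.012,.014],[.011,.012,.014],[-.011,.012,.014]]
    cv2.polylines(c,[np.array(f(b))],True,(0,0,255),1)
    w=[[-.038,-.042,-.059],[.038,-.042,-.059],[.038,.042,-.059],[-.038,.042,-.059]]
    cv2.polylines(c,[np.array(f(w))],True,(255,128,0),1)
    cv2.circle(c,f([[0,0,0]])[0],3,(0,255,0),1);o.append(c)
cv2.imwrite("pics/tip.png",np.hstack(o))
```

```text
-0.0005253642150001682 [-0.28840856 -0.05164265  0.90918449] [0.4512359  0.32150918 0.13132824] [-3.14092234e+00  5.20349393e-04  1.35876655e+00] [ 4.67597128e-01  3.02341156e-01 -1.30388414e-01  1.13891517e+00
  1.65608165e-05  2.25042340e+00]
```

View pics/tip.png

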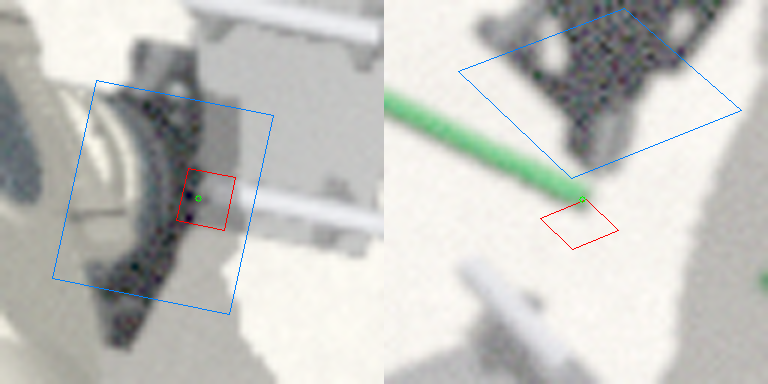

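Run:
```python
from h import *
tp=np.array(r.get_state()["tool_pos"]);I={n:r.get_image(n) for n in("top","scene")}
def px(n,c):
    x,y=(proj(tp,I[n])[0]-32).astype(int);return np.array(c)/6-.5+[x,y]
for ct in((187,197),(180,195),(195,200)):
  for cs in((213,165),):
    A=[];b=[]
    for n,c in(("top",ct),("scene",cs)):
        o,v=ray(px(n,c),I[n]);v/=np.linalg.norm(v);Q=np.eye(3)-np.outer(v,v);A.append(Q);b.append(Q@o)
    p=np.linalg.lstsq(np.vstack(A),np.hstack(b),rcond=None)[0];print(ct,p.round(4),"minus expected tip",(p-tp+[0,0,.014]).round(4), "resid",[np.linalg.norm(Q@p-c).round(4) for Q,c in zip(A,b)])
```

```text
(187, 197) [0.4504 0.3231 0.1508] minus expected tip [-0.0008  0.0015  0.0333] resid [np.float64(0.002), np.float64(0.002)]
(180, 195) [0.4519 0.325  0.1529] minus expected tip [0.0006 0.0034 0.0354] resid [np.float64(0.0012), np.float64(0.0012)]
(195, 200) [0.4486 0.3208 0.1482] minus expected tip [-0.0027 -0.0008  0.0307] resid [np.float64(0.0027), np.float64(0.0027)]
```

Triangulation puts the fingertips 33 mm higher than the tool frame implies, with x and y agreeing to about 2 mm. I'll correct for that offset: a reported z of about 0.003 should put the pads on the rod, and I'll watch the force on the way down.

drive_tool --targets '[[[0,0,0,0,0,-0.006,0.3],[0,0,0.02,0,0,-0.006,0.3],[0,0,0.045,0,0,-0.006,0.3],[0,0,0.065,0,0,-0.006,0.3],[0,0,0.08,0,0,-0.006,0.3],[0,0,0.09,0,0,-0.006,0.3],[0,0,0.1,0,0,-0.006,0.3],[0,0,0.108,0,0,-0.006,0.3],[0,0,0.115,0,0,-0.006,0.3],[0,0,0.118,0,0,-0.006,0.3]]]'

```text
time: 7.45
tool_pos: [0.4512, 0.3215, 0.0131]
tool_rot: [-3.141, 0.0, 1.365]
wrist_force: [0.3, -0.9, -0.7]
grip_width: 0.0598
```

drive_tool --targets '[[[0,0,0.003,0,0,0,0.3],[0,0,0.006,0,0,0,0.3],[0,0,0.009,0,0,0,0.3],[0,0,0.01,0,0,0,0.6],[0,0,0.01,0,0,0,1],[0,0,0.01,0,0,0,1],[0,0,0.01,0,0,0,1],[0,0,0.01,0,0,0,1],[0,0,0.01,0,0,0,1],[0,0,0.01,0,0,0,1]]]' --newtons 50

```text
time: 8.45
tool_pos: [0.4527, 0.3216, 0.0037]
tool_rot: [3.139, -0.0, 1.364]
wrist_force: [5.7, -0.8, 0.8]
grip_width: 0.0125
```

Something of about rod width is held, at 12.5 mm rather than 14. That could mean the grip is high on the rod, so I'll regrip 5 mm lower and 2 mm further in x.

drive_tool --targets '[[[0,0.001,0,0,0,0,0.5],[0,0.002,0.001,0,0,0,0.5],[0,0.002,0.003,0,0,0,0.5],[0,0.002,0.005,0,0,0,0.5],[0,0.002,0.005,0,0,0,0.5],[0,0.002,0.005,0,0,0,1],[0,0.002,0.005,0,0,0,1],[0,0.002,0.005,0,0,0,1],[0,0.002,0.005,0,0,0,1],[0,0.002,0.005,0,0,0,1]]]' --newtons 50

```text
time: 9.45
tool_pos: [0.4529, 0.3215, -0.0013]
tool_rot: [-3.141, -0.001, 1.365]
wrist_force: [-7.8, 1.6, 4.9]
grip_width: 0.0123
```

drive_tool --targets '[[[0,0,-0.01,0,0,0,1],[0,0,-0.03,0,0,0,1],[0,0,-0.055,0,0,0,1],[0,0,-0.08,0,0,0,1],[0,0,-0.105,0,0,0,1],[0,0,-0.125,0,0,0,1],[0,0,-0.136,0,0,0,1],[0,0,-0.136,0,0,0,1],[0,0,-0.136,0,0,0,1],[0,0,-0.136,0,0,0,1]]]'

```text
time: 10.45
tool_pos: [0.4525, 0.3211, 0.1336]
tool_rot: [-3.139, 0.001, 1.365]
wrist_force: [-0.6, 0.3, -2.3]
grip_width: 0.0121
```

```bash
python3 -c "
from h import *
go(.645,-.083,.135,1.702)
tp=np.array(r.get_state()['tool_pos'])
for n in('top','scene'):
    d=r.get_image(n)
    for x in r.spot_point('rod_mid',d): print(n,round(x['score'],2),np.round(x['point'],1),at_z(x['point'],d,tp[2]+.0363).round(4))"
```

```text
t 10.45 pos [0.4525 0.3211 0.1336] yaw 1.365 F [-0.6  0.3 -2.3] w 0.0121 -> shift [-0.3562  0.2711 -0.0017] turn [-2.200e-03  3.000e-04 -3.372e-01]
top 0.76 [213.8 268.9] [0.3615 0.1684 0.1699]
top 0.59 [160.3 232.4] [0.4561 0.3048 0.1699]
scene 0.91 [412.1 298.1] [0.5887 0.598  0.1699]
scene 0.72 [350.  199.9] [0.4515 0.3206 0.1699]
scene 0.54 [398.8 236.5] [0.467  0.4765 0.1699]
scene 0.49 [327.5 202.1] [0.4987 0.2897 0.1699]
scene 0.4 [202.5 116.1] [ 0.4852 -0.2535  0.1699]
```

drive_tool --targets '[[[-0.015,0.01,-0.002,0,0,-0.02,1],[-0.05,0.035,-0.002,0,0,-0.06,1],[-0.09,0.065,-0.002,0,0,-0.1,1],[-0.13,0.097,-0.002,0,0,-0.14,1],[-0.17,0.128,-0.002,0,0,-0.18,1],[-0.21,0.16,-0.002,0,0,-0.22,1],[-0.25,0.192,-0.002,0,0,-0.26,1],[-0.29,0.223,-0.002,0,0,-0.3,1],[-0.33,0.252,-0.002,0,0,-0.337,1],[-0.356,0.271,-0.002,0,0,-0.337,1]]]'

```text
time: 11.65
tool_pos: [0.646, -0.0858, 0.135]
tool_rot: [-3.14, -0.0, 1.702]
wrist_force: [1.3, -0.1, -1.4]
grip_width: 0.0122
```

Run:
```python
from fit import *
go(.645,-.083,.05,1.702)
st=r.get_state();tp=np.array(st["tool_pos"]);M=R.from_euler("xyz",st["tool_rot"]);o=[]
P=np.array([.6065,-.0990,.1315])
for n in("top","scene"):
    d=r.get_image(n);u=proj(tp,d)[0];x,y=(u-38).astype(int);k=5
    im=d["image"][y:y+76,x:x+76].astype(float);im=np.clip((im/im.max())**.6*255,0,255).astype(np.uint8)
    c=cv2.resize(cv2.cvtColor(im,cv2.COLOR_RGB2BGR),None,fx=k,fy=k,interpolation=2)
    f=lambda W:[tuple(int(i) for i in (v-[x,y]+.5)*k) for v in proj(np.array(W),d)]
    cv2.line(c,*f(tp+M.apply([[-.071,0,-.0363],[.069,0,-.0363]])),(0,0,255),1)
    cv2.line(c,*f(T(P,np.array([[.04,-.07,.055],[.04,.07,.055]]))),(0,255,0),1)
    for yy in(-.048,.048): cv2.line(c,*f(T(P,np.array([[.0275,yy,.058],[.0525,yy,.058]]))),(255,128,0),1)
    o.append(c)
cv2.imwrite("pics/over.png",np.hstack(o))
```

```text
t 11.65 pos [ 0.646  -0.0858  0.135 ] yaw 1.702 F [ 1.3 -0.1 -1.4] w 0.0122 -> shift [ 0.0029 -0.0005  0.085 ] turn [-0.0021 -0.0002 -0.0004]
```

View pics/over.png

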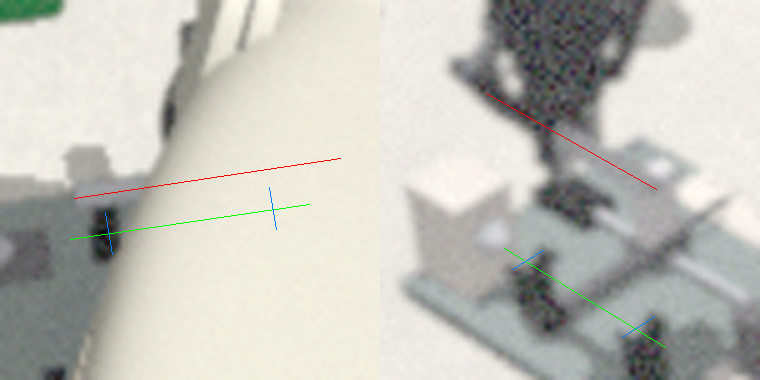

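drive_tool --targets '[[[0.002,0,0.01,0,0,0,1],[0.003,-0.001,0.03,0,0,0,1],[0.003,-0.001,0.05,0,0,0,1],[0.003,-0.001,0.07,0,0,0,1],[0.003,-0.001,0.085,0,0,0,1],[0.003,-0.001,0.095,0,0,0,1],[0.003,-0.001,0.1,0,0,0,1],[0.003,-0.001,0.103,0,0,0,1],[0.003,-0.001,0.105,0,0,0,1],[0.003,-0.001,0.105,0,0,0,1]]]'

```text
time: 12.75
tool_pos: [0.6452, -0.0846, 0.0295]
tool_rot: [-3.14, 0.001, 1.697]
wrist_force: [-0.4, 0.4, -2.4]
grip_width: 0.0126
```

drive_tool --targets '[[[0,0,0.002,0,0,0,1],[0,0,0.004,0,0,0,1],[0,0,0.006,0,0,0,1],[0,0,0.008,0,0,0,1],[0,0,0.009,0,0,0,1],[0,0,0.01,0,0,0,1],[0,0,0.01,0,0,0,1],[0,0,0.01,0,0,0,1],[0,0,0.01,0,0,0,1],[0,0,0.01,0,0,0,1]]]'

```text
time: 13.75
tool_pos: [0.6451, -0.0846, 0.0196]
tool_rot: [-3.14, 0.001, 1.697]
wrist_force: [-0.2, -0.7, -1.3]
grip_width: 0.0121
```

Run:
```python
from fit import *
go(.645,-.083,.0187,1.702)
st=r.get_state();tp=np.array(st["tool_pos"]);M=R.from_euler("xyz",st["tool_rot"])
P=np.array([.6065,-.0990,.1315])
d=r.get_image("scene");u=proj(T(P,np.array([[.04,.02,.06]])),d)[0];x,y=(u-[40,30]).astype(int);k=10
im=d["image"][y:y+60,x:x+80].astype(float);im=np.clip((im/im.max())**.6*255,0,255).astype(np.uint8)
c=cv2.resize(cv2.cvtColor(im,cv2.COLOR_RGB2BGR),None,fx=k,fy=k,interpolation=2)
f=lambda W:[tuple(int(i) for i in (v-[x,y]+.5)*k) for v in proj(np.array(W),d)]
for q in f(tp+M.apply([[-.071,0,-.0363],[.069,0,-.0363]])): cv2.circle(c,q,5,(0,0,255),1)
for q in f(T(P,np.array([[.04,-.07,.055],[.04,.10,.055]]))): cv2.circle(c,q,5,(0,255,0),1)
cv2.imwrite("pics/low.png",c)
```

```text
t 13.75 pos [ 0.6451 -0.0846  0.0196] yaw 1.697 F [-0.2 -0.7 -1.3] w 0.0121 -> shift [0.0016 0.0001 0.0009] turn [-0.0018  0.0007 -0.0047]
```

View pics/low.png

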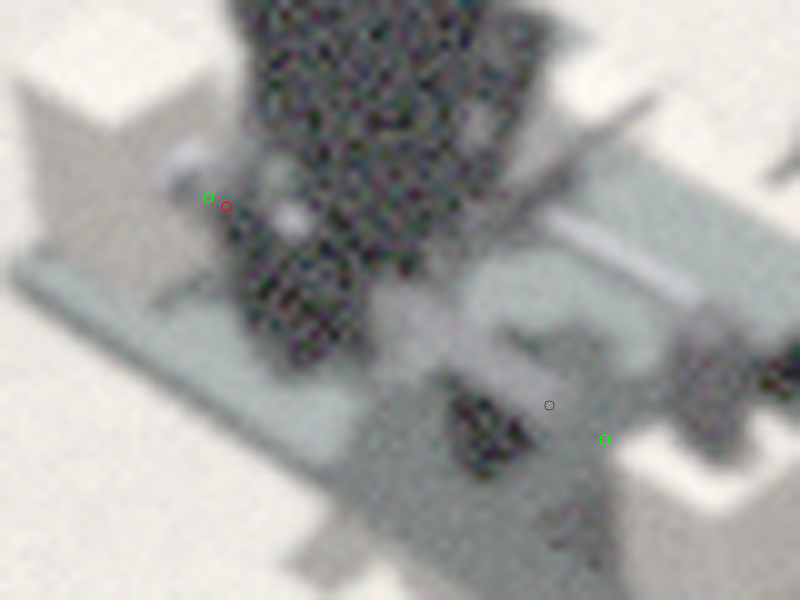

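The rod lies over the tailstock-side V rest, with its end at about (560,385), so it's aligned. Next I'll lower until it touches and release.

drive_tool --targets '[[[0,0,0.001,0,0,0,1],[0,0,0.002,0,0,0,1],[0,0,0.002,0,0,0,1],[0,0,0.002,0,0,0,1],[0,0,0.002,0,0,0,1],[0,0,0.002,0,0,0,1],[0,0,0.002,0,0,0,1],[0,0,0.002,0,0,0,1],[0,0,0.002,0,0,0,1],[0,0,0.002,0,0,0,1]]]'

```text
time: 14.8
tool_pos: [0.6453, -0.0846, 0.0192]
tool_rot: [-3.141, 0.001, 1.697]
wrist_force: [-4.7, 0.7, 11.9]
grip_width: 0.0121
```

drive_tool --targets '[[[0,0,0,0,0,0,1],[0,0,0,0,0,0,0.7],[0,0,0,0,0,0,0.5],[0,0,0,0,0,0,0.4],[0,0,-0.01,0,0,0,0.4],[0,0,-0.03,0,0,0,0.4],[0,0,-0.06,0,0,0,0.4],[0,0,-0.09,0,0,0,0.4],[0,0,-0.115,0,0,0,0.4],[0,0,-0.125,0,0,0,0.4]]]'

```text
time: 15.8
tool_pos: [0.6463, -0.0848, 0.1475]
tool_rot: [3.138, 0.003, 1.697]
wrist_force: [0.2, -0.3, 0.2]
grip_width: 0.051
```

Run:
```python
from fit import *
P=np.array([.6065,-.0990,.1315])
go(*T(P,np.array([[.04,.140,.14]]))[0],1.702)
inv=lambda q:np.array([[np.cos(P[2]),np.sin(P[2])],[-np.sin(P[2]),np.cos(P[2])]])@(q[:2]-P[:2])
for n in("top","scene"):
    d=r.get_image(n)
    for nm,z in(("rod_mid",.055),("tailstock_knob",.098)):
        for x in r.spot_point(nm,d):
            q=inv(at_z(x["point"],d,z))
            if abs(q[0])<.1 and abs(q[1])<.2: print(n,nm,round(x["score"],2),np.round(x["point"],1),q.round(4))
    m=[x for x in r.cut_out("rod_mid",d)]
    for x in m:
        w=np.array(x["pixels"]);v,u=np.nonzero(w);W=np.array([inv(at_z(q,d,.055)) for q in zip(u,v)])
        if abs(W.mean(0)).max()<.1: print(n,"rod mask",W.mean(0).round(4),"y range",W[:,1].min().round(4),W[:,1].max().round(4))
```

```text
t 15.8 pos [ 0.6463 -0.0848  0.1475] yaw 1.697 F [ 0.2 -0.3  0.2] w 0.051 -> shift [ 0.1311 -0.002   0.0072] turn [ 0.0036  0.0029 -0.0046]
top tailstock_knob 0.49 [258.1 172.4] [0.0324 0.1464]
top rod mask [0.0413 0.0588] y range 0.0388 0.0783
scene rod_mid 0.58 [195.6 189.7] [0.0345 0.0051]
scene tailstock_knob 0.58 [226.9 199.4] [0.0404 0.143 ]
scene rod mask [0.0367 0.0099] y range -0.0627 0.0816
```

The rod sits in both rests, with its middle at y ≈ +9.5 mm. I'll go to the tailstock knob.

drive_tool --targets '[[[0.02,0,0,0,0,0,0.4],[0.055,-0.001,0,0,0,0,0.4],[0.09,-0.002,0,0,0,0,0.4],[0.12,-0.002,0,0,0,0,0.4],[0.13,-0.002,0.005,0,0,0,0.4],[0.13,-0.002,0.025,0,0,0,0.4],[0.13,-0.002,0.05,0,0,0,0.4],[0.13,-0.002,0.07,0,0,0,0.4],[0.13,-0.002,0.08,0,0,0,0.4],[0.13,-0.002,0.083,0,0,0,0.4]]]'

```text
time: 17.2
tool_pos: [0.6255, 0.0443, 0.0583]
tool_rot: [-3.137, 0.0, 1.697]
wrist_force: [0.4, 0.4, -0.5]
grip_width: 0.0513
```

drive_tool --targets '[[[0,0,0,0,0,0,0.5],[0,0,0,0,0,0,0.6],[0,0,0,0,0,0,0.7],[0,0,0,0,0,0,0.75],[0,0,0,0,0,0,0.8],[0,0,0,0,0,0,0.85],[0,0,0,0,0,0,1],[0,0,0,0,0,0,1],[0,0,0,0,0,0,1],[0,0,0,0,0,0,1]]]' --newtons 30

```text
time: 18.2
tool_pos: [0.6276, 0.0444, 0.0594]
tool_rot: [-3.141, 0.0, 1.698]
wrist_force: [7.1, 0.4, -1.0]
grip_width: 0.0176
```

drive_tool --targets '[[[-0.001,0.001,0,0,0,0,1],[-0.003,0.002,0,0,0,0,1],[-0.005,0.002,0,0,0,0,1],[-0.007,0.002,0,0,0,0,1],[-0.01,0.002,0,0,0,0,1],[-0.012,0.002,0,0,0,0,1],[-0.014,0.002,0,0,0,0,1],[-0.016,0.002,0,0,0,0,1],[-0.018,0.002,0,0,0,0,1],[-0.02,0.002,0,0,0,0,1]]]' --newtons 50

```text
time: 19.2
tool_pos: [0.6301, 0.0252, 0.0594]
tool_rot: [-3.138, -0.001, 1.698]
wrist_force: [-9.0, 2.6, 4.4]
grip_width: 0.0175
```

drive_tool --targets '[[[-0.002,-0.001,0,0,0,0,1],[-0.003,-0.001,0,0,0,0,1],[-0.004,-0.001,0,0,0,0,1],[-0.005,-0.001,0,0,0,0,1],[-0.006,-0.001,0,0,0,0,1],[-0.007,-0.001,0,0,0,0,1],[-0.008,-0.001,0,0,0,0,1],[-0.009,-0.001,0,0,0,0,1],[-0.01,-0.001,0,0,0,0,1],[-0.01,-0.001,0,0,0,0,1]]]'

```text
time: 20.2
tool_pos: [0.6313, 0.0157, 0.0595]
tool_rot: [-3.14, -0.002, 1.699]
wrist_force: [4.2, 4.4, -4.0]
grip_width: 0.0171
```

drive_tool --targets '[[[-0.001,0,0,0,0,0,1],[-0.002,0,0,0,0,0,1],[-0.003,0,0,0,0,0,1],[-0.004,0,0,0,0,0,1],[-0.005,0,0,0,0,0,1],[-0.005,0,0,0,0,0,1],[-0.005,0,0,0,0,0,1],[-0.005,0,0,0,0,0,1],[-0.005,0,0,0,0,0,1],[-0.005,0,0,0,0,0,1]]]'

```text
time: 21.2
tool_pos: [0.632, 0.0106, 0.0594]
tool_rot: [-3.14, -0.001, 1.698]
wrist_force: [0.6, 2.8, -2.4]
grip_width: 0.0175
```

drive_tool --targets '[[[-0.001,0,0,0,0,0,1],[-0.002,0,0,0,0,0,1],[-0.003,0,0,0,0,0,1],[-0.004,0,0,0,0,0,1],[-0.005,0,0,0,0,0,1],[-0.005,0,0,0,0,0,1],[-0.005,0,0,0,0,0,1],[-0.005,0,0,0,0,0,1],[-0.005,0,0,0,0,0,1],[-0.005,0,0,0,0,0,1]]]'

```text
time: 22.2
tool_pos: [0.6322, 0.0093, 0.0595]
tool_rot: [-3.14, -0.007, 1.701]
wrist_force: [0.6, 21.7, -0.3]
grip_width: 0.0174
```

Run:
```python
from fit import *
P=np.array([.6065,-.0990,.1315])
inv=lambda q:np.array([[np.cos(P[2]),np.sin(P[2])],[-np.sin(P[2]),np.cos(P[2])]])@(q[:2]-P[:2])
s=r.get_state();print(inv(np.array(s["tool_pos"])),s["wrist_force"])
for n in("scene",):
    d=r.get_image(n)
    for x in r.cut_out("rod_mid",d):
        w=np.array(x["pixels"]);v,u=np.nonzero(w);W=np.array([inv(at_z(q,d,.055)) for q in zip(u,v)])
        if abs(W.mean(0)).max()<.15: print(n,"rod mask",W.mean(0).round(4),"y range",W[:,1].min().round(4),W[:,1].max().round(4))
```

```text
[0.03967551 0.10404573] [ 0.62862385 21.71488077 -0.32751979]
scene rod mask [ 0.0361 -0.0051] y range -0.0734 0.0634
```

Hard stop at 21.7 N after about 35 mm of travel, so the rod is tight between the centres. I'll release gently and rise.

drive_tool --targets '[[[-0.001,0,0,0,0,0,1],[-0.001,0,0,0,0,0,0.7],[-0.001,0,0,0,0,0,0.4],[-0.001,0,0,0,0,0,0.4],[-0.001,0,-0.005,0,0,0,0.4],[-0.001,0,-0.02,0,0,0,0.4],[-0.001,0,-0.04,0,0,0,0.4],[-0.001,0,-0.06,0,0,0,0.4],[-0.001,0,-0.07,0,0,0,0.4],[-0.001,0,-0.07,0,0,0,0.4]]]'

```text
time: 23.3
tool_pos: [0.6332, 0.0076, 0.1311]
tool_rot: [3.14, -0.006, 1.701]
wrist_force: [-0.0, 0.0, 0.1]
grip_width: 0.051
```

Run:
```python
from fit import *
P=np.array([.6065,-.0990,.1315])
c_,s_=np.cos(P[2]),np.sin(P[2])
inv=lambda q:np.array([[c_,s_],[-s_,c_]])@(q[:2]-P[:2])
go(*T(P,np.array([[-.045,-.030,.13]]))[0],1.702)
for n in("top","scene"):
    d=r.get_image(n)
    for nm,z in(("reader",.058),("pointer",.028),("mark",.022),("tailstock_knob",.098)):
        for x in r.spot_point(nm,d)[:1]: print(n,nm,round(x["score"],2),np.round(x["point"],1),inv(at_z(x["point"],d,z)).round(4))
    for x in r.cut_out("rod_mid",d):
        w=np.array(x["pixels"]);v,u=np.nonzero(w);W=np.array([inv(at_z(q,d,.055)) for q in zip(u,v)])
        if abs(W.mean(0)).max()<.15: print(n,"rod mask",W.mean(0).round(4),"y range",W[:,1].min().round(4),W[:,1].max().round(4))
    a=proj(T(P,np.array([[-.03,.01,.05]])),d)[0]; x,y=(a-[40,38]).astype(int);k=5
    im=d["image"][y:y+76,x:x+80].astype(float);im=np.clip((im/im.max())**.6*255,0,255).astype(np.uint8)
    cc=cv2.resize(cv2.cvtColor(im,cv2.COLOR_RGB2BGR),None,fx=k,fy=k,interpolation=2)
    print(n,"crop origin",x,y)
    L=lambda W:[tuple(int(i) for i in (v-[x,y]+.5)*k) for v in proj(T(P,np.array(W)),d)]
    for q in L([[-.11,-.03,.028],[-.045,-.03,.083]]): cv2.circle(cc,q,3,(0,0,255),1)
    o=cc if n=="top" else np.hstack([o,cc])
cv2.imwrite("pics/tight.png",o)
```

```text
t 23.3 pos [0.6332 0.0076 0.1311] yaw 1.701 F [-0.   0.   0.1] w 0.051 -> shift [-1.323e-01 -8.530e-02  1.000e-04] turn [ 0.0013 -0.0065 -0.0013]
top reader 0.4 [322.1 195. ] [-0.0531 -0.0264]
top crop origin 267 151
scene reader 0.47 [205.9 171.1] [-0.0454 -0.0349]
scene pointer 0.66 [222.5 171.1] [-0.1059 -0.0258]
scene mark 0.51 [234.4 177. ] [-0.1138  0.0185]
scene tailstock_knob 0.72 [217.2 191.2] [0.0329 0.0979]
scene rod mask [0.0362 0.0046] y range -0.0696 0.0688
scene crop origin 172 143
```

View pics/tight.png

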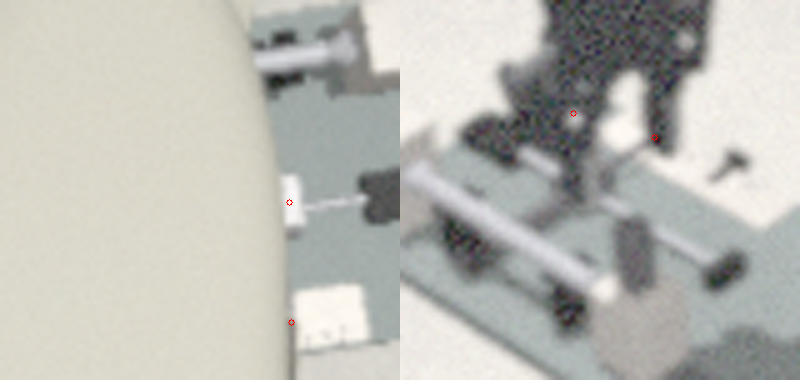

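```bash
cat > prof.py <<'E'
from fit import *
P=np.array([.6065,-.0990,.1315])
def prof(d,img,x0,x1,y0,y1,z):
    ys=np.arange(y0,y1,.0005);xs=np.arange(x0,x1,.001)
    G=np.array([[x,y,z] for x in xs for y in ys]);u=proj(T(P,G),d).astype(np.float32)
    v=cv2.remap(img,u[:,0].reshape(len(xs),-1),u[:,1].reshape(len(xs),-1),cv2.INTER_CUBIC).mean(0)
    w=np.clip(np.percentile(v,75)-v,0,None);w[w<.5*w.max()]=0
    return (w*ys).sum()/w.sum(),w.max()
E
python3 - <<'E'
from prof import *
for n in("top","scene"):
    d=r.get_image(n);g=cv2.imread(f"pics/{n}0.png",0).astype(np.float32)
    for x0 in(-.104,-.100,-.096,-.088): print(n,"ptr",x0,np.round(prof(d,g,x0,x0+.004,-.055,-.005,.028),4))
    for x0 in(-.120,-.116,-.112,-.108,-.104): print(n,"mark",x0,np.round(prof(d,g,x0,x0+.004,.0,.035,.022),4))
E
```

```text
top ptr -0.104 [-2.91000e-02  7.03473e+01]
top ptr -0.1 [-2.880e-02  9.442e+01]
top ptr -0.096 [-2.85000e-02  8.01149e+01]
top ptr -0.088 [-2.83000e-02  3.39057e+01]
top mark -0.12 [1.95000e-02 8.27217e+01]
top mark -0.116 [2.02000e-02 9.75304e+01]
top mark -0.112 [1.98000e-02 9.55528e+01]
top mark -0.108 [1.99000e-02 8.13251e+01]
top mark -0.104 [2.00000e-02 3.08215e+01]
scene ptr -0.104 [-3.04000e-02  5.68324e+01]
scene ptr -0.1 [-2.96000e-02  5.66883e+01]
scene ptr -0.096 [-2.90000e-02  5.73278e+01]
scene ptr -0.088 [-2.86000e-02  4.10685e+01]
scene mark -0.12 [2.18000e-02 6.89269e+01]
scene mark -0.116 [2.27000e-02 6.46399e+01]
scene mark -0.112 [2.27000e-02 5.72638e+01]
scene mark -0.108 [2.32000e-02 4.31702e+01]
scene mark -0.104 [ 0.0242 20.7   ]
```

drive_tool --targets '[[[-0.015,-0.01,0,0,0,0,0.4],[-0.05,-0.03,0,0,0,0,0.4],[-0.085,-0.055,0,0,-0.003,0,0.4],[-0.115,-0.075,0,0,-0.006,0,0.4],[-0.132,-0.085,0,0,-0.006,0,0.4],[-0.132,-0.085,0.01,0,-0.006,0,0.4],[-0.132,-0.085,0.035,0,-0.006,0,0.4],[-0.132,-0.085,0.065,0,-0.006,0,0.4],[-0.132,-0.085,0.09,0,-0.006,0,0.4],[-0.132,-0.085,0.1,0,-0.006,0,0.4]]]'

```text
time: 25.0
tool_pos: [0.5636, -0.1324, 0.0259]
tool_rot: [-3.137, -0.003, 1.701]
wrist_force: [-0.3, -0.3, -0.3]
grip_width: 0.0512
```

drive_tool --targets '[[[0,0,0,0,0,0,0.4],[0,0,0,0,0,0,0.5],[0,0,0,0,0,0,0.55],[0,0,0,0,0,0,0.6],[0,0,0,0,0,0,0.65],[0,0,0,0,0,0,0.7],[0,0,0,0,0,0,1],[0,0,0,0,0,0,1],[0,0,0,0,0,0,1],[0,0,0,0,0,0,1]]]' --newtons 30

```text
time: 26.0
tool_pos: [0.5653, -0.1326, 0.0272]
tool_rot: [-3.141, -0.002, 1.702]
wrist_force: [4.9, 2.0, 4.3]
grip_width: 0.0297
```

```bash
python3 -c "
from prof import *
s=r.get_state();c,q=np.cos(P[2]),np.sin(P[2]);print((np.array([[c,q],[-q,c]])@(np.array(s['tool_pos'])[:2]-P[:2])).round(4))
go(*T(P,np.array([[-.045,.019,s['tool_pos'][2]]]))[0],1.702)"
```

```text
[-0.0452 -0.0279]
t 26.0 pos [ 0.5653 -0.1326  0.0272] yaw 1.702 F [4.9 2.  4.3] w 0.0297 -> shift [0.0469 0.0002 0.0001] turn [-0.0008 -0.0023 -0.0002]
```

Handle gripped at 29.7 mm. I'll grip harder and pull it out.

drive_tool --targets '[[[0,0.001,0,0,0,0,1],[0,0.001,0,0,0,0,1],[0.005,0.001,0,0,0,0,1],[0.011,0.001,0,0,0,0,1],[0.018,0.001,0,0,0,0,1],[0.025,0.001,0,0,0,0,1],[0.032,0.001,0,0,0,0,1],[0.039,0.001,0,0,0,0,1],[0.045,0.001,0,0,0,0,1],[0.048,0.001,0,0,0,0,1]]]' --newtons 80

```text
time: 27.0
tool_pos: [0.5592, -0.0863, 0.0274]
tool_rot: [-3.139, 0.001, 1.701]
wrist_force: [-5.0, -10.8, 0.4]
grip_width: 0.029
```

drive_tool --targets '[[[0,0,0,0,0,0,1],[0,0,0,0,0,0,1],[0,0,0,0,0,0,1],[0,0,0,0,0,0,1],[0,0,0,0,0,0,1],[0,0,0,0,0,0,1],[0,0,0,0,0,0,1],[0,0,0,0,0,0,1],[0,0,0,0,0,0,1],[0,0,0,0,0,0,1]]]'

```text
time: 28.0
tool_pos: [0.5594, -0.0881, 0.0274]
tool_rot: [-3.139, 0.004, 1.699]
wrist_force: [-0.6, -9.4, -2.9]
grip_width: 0.0295
```

Run:
```python
from prof import *
s=r.get_state();c,q=np.cos(P[2]),np.sin(P[2]);print((np.array([[c,q],[-q,c]])@(np.array(s['tool_pos'])[:2]-P[:2])).round(4),np.round(s["wrist_force"],1),s["grip_width"])
o=[]
for n in("top","scene"):
    d=r.get_image(n);g=cv2.cvtColor(d["image"],cv2.COLOR_RGB2GRAY).astype(np.float32)
    for x0 in(-.104,-.100,-.096,-.088): print(n,"ptr",x0,np.round(prof(d,g,x0,x0+.004,.0,.04,.028),4))
    for x0 in(-.120,-.116,-.112,-.108): print(n,"mark",x0,np.round(prof(d,g,x0,x0+.004,.0,.04,.022),4))
    a=proj(T(P,np.array([[-.09,.02,.03]])),d)[0]; x,y=(a-[20,20]).astype(int);k=10
    im=d["image"][y:y+40,x:x+40].astype(float);im=np.clip((im/im.max())**.6*255,0,255).astype(np.uint8)
    cc=cv2.resize(cv2.cvtColor(im,cv2.COLOR_RGB2BGR),None,fx=k,fy=k,interpolation=2)
    L=lambda W:[tuple(int(i) for i in (v-[x,y]+.5)*k) for v in proj(T(P,np.array(W)),d)]
    cv2.line(cc,*L([[-.13,.02,.022],[-.105,.02,.022]]),(0,0,255),1);cv2.line(cc,*L([[-.1,.02,.028],[-.07,.02,.028]]),(0,255,0),1)
    o.append(cc)
cv2.imwrite("pics/fin.png",np.hstack(o))
```

```text
[-0.0453  0.017 ] [-0.6 -9.4 -2.9] 0.029490388724123375
top ptr -0.104 [0.036  9.3883]
top ptr -0.1 [ 0.0365 11.296 ]
top ptr -0.096 [ 0.0366 12.7926]
top ptr -0.088 [ 0.036  17.2593]
top mark -0.12 [0.0363 5.5503]
top mark -0.116 [0.0346 6.2667]
top mark -0.112 [0.0348 6.8786]
top mark -0.108 [0.0359 8.2802]
scene ptr -0.104 [2.40000e-02 4.07165e+01]
scene ptr -0.1 [2.70000e-02 2.72562e+01]
scene ptr -0.096 [1.96000e-02 2.78909e+01]
scene ptr -0.088 [2.20000e-03 4.19305e+01]
scene mark -0.12 [2.20000e-02 6.72053e+01]
scene mark -0.116 [2.25000e-02 5.57506e+01]
scene mark -0.112 [1.78000e-02 4.81672e+01]
scene mark -0.108 [1.86000e-02 2.09127e+01]
```

View pics/fin.png

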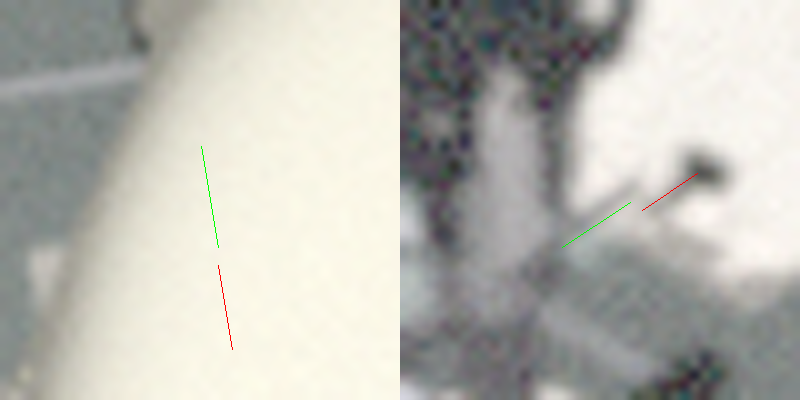

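The pointer blade (tip at about (640,182) in the right crop) is still 4–5 mm short of the mark, whose base is at (705,165). That agrees with the tool's 44.9 mm of travel against the 49 mm measured.

drive_tool --targets '[[[0.001,0,0,0,0,0,1],[0.0025,0,0,0,0,0,1],[0.004,0,0,0,0,0,1],[0.0055,0,0,0,0,0,1],[0.0063,0,0,0,0,0,1],[0.0063,0,0,0,0,0,1],[0.0063,0,0,0,0,0,1],[0.0063,0,0,0,0,0,1],[0.0063,0,0,0,0,0,1],[0.0063,0,0,0,0,0,1]]]'

```text
time: 29.1
tool_pos: [0.5588, -0.0835, 0.0274]
tool_rot: [-3.138, 0.006, 1.699]
wrist_force: [0.3, -10.1, -3.0]
grip_width: 0.0291
```

```bash
cat > fin.py <<'E'
from prof import *
c,q=np.cos(P[2]),np.sin(P[2]);M=np.array([[c,q],[-q,c]])
for i in range(3):
    d=r.get_image("scene");s=r.get_state();print((M@(np.array(s['tool_pos'])[:2]-P[:2])).round(4),np.round(s["wrist_force"],1),round(s["grip_width"],4))
g=cv2.cvtColor(d["image"],cv2.COLOR_RGB2GRAY).astype(np.float32)
ref=cv2.imread("pics/scene0.png",0).astype(np.float32)
# parallel-line check: pointer blade now vs at home, same camera, and mark
for x0 in(-.106,-.102,-.098,-.094): print("ptr now",x0,np.round(prof(d,g,x0,x0+.003,.008,.032,.028),4),"home",np.round(prof(d,ref,x0,x0+.003,-.042,-.018,.028),4))
for x0 in(-.122,-.118,-.114): print("mark now",x0,np.round(prof(d,g,x0,x0+.003,.01,.032,.022),4),"ref",np.round(prof(d,ref,x0,x0+.003,.01,.032,.022),4))
for nm,z in(("pointer",.028),("mark",.022),("tailstock_knob",.098),("reader",.058)):
    for x in r.spot_point(nm,d)[:1]: print(nm,round(x["score"],2),np.round(x["point"],1),(M@(at_z(x["point"],d,z)[:2]-P[:2])).round(4))
for x in r.cut_out("rod_mid",d):
    v,u=np.nonzero(np.array(x["pixels"]));W=np.array([M@(at_z(k,d,.055)[:2]-P[:2]) for k in zip(u,v)])
    if abs(W.mean(0)).max()<.15: print("rod",W.mean(0).round(4),W[:,1].min().round(4),W[:,1].max().round(4))
E
python3 fin.py
```

```text
[-0.0452  0.0216] [ 0.2 -9.8 -2.4] 0.0288
[-0.0452  0.0216] [  0.  -10.5  -3.4] 0.029
[-0.0453  0.0216] [  0.2 -10.1  -3.3] 0.0292
ptr now -0.106 [2.47000e-02 5.68041e+01] home [-3.0700e-02  4.6186e+01]
ptr now -0.102 [2.41000e-02 4.65939e+01] home [-3.00000e-02  4.93606e+01]
ptr now -0.098 [2.31000e-02 4.08344e+01] home [-2.96000e-02  4.19235e+01]
ptr now -0.094 [2.05000e-02 2.86216e+01] home [-2.93000e-02  4.06606e+01]
mark now -0.122 [2.16000e-02 5.59197e+01] ref [2.1400e-02 5.6283e+01]
mark now -0.118 [2.18000e-02 4.94509e+01] ref [2.22000e-02 6.03188e+01]
mark now -0.114 [2.04000e-02 4.08888e+01] ref [2.25000e-02 5.00645e+01]
pointer 0.76 [233.1 179. ] [-0.0984  0.0281]
mark 0.51 [235.5 176.1] [-0.1194  0.0179]
tailstock_knob 0.61 [219.7 193.7] [0.0361 0.1109]
rod [ 0.0365 -0.0069] -0.0734 0.0655
```

The two tracks agree on about 49.5 mm of travel. The mark's best estimate is 48.3–49.0 mm, so I'll trim back about 0.6 mm.

drive_tool --targets '[[[0.0014,0,0,0,0,0,1],[0.0011,0,0,0,0,0,1],[0.0011,0,0,0,0,0,1],[0.0011,0,0,0,0,0,1],[0.0011,0,0,0,0,0,1],[0.0011,0,0,0,0,0,1],[0.0011,0,0,0,0,0,1],[0.0011,0,0,0,0,0,1],[0.0011,0,0,0,0,0,1],[0.0011,0,0,0,0,0,1]]]'

```text
time: 30.5
tool_pos: [0.5589, -0.0841, 0.0274]
tool_rot: [-3.138, 0.009, 1.698]
wrist_force: [0.4, -10.0, -3.1]
grip_width: 0.0288
```

```bash
python3 fin.py
```

```text
[-0.0452  0.021 ] [ -0.2 -10.8  -2.5] 0.0291
[-0.0452  0.021 ] [ -0.3 -10.1  -3.2] 0.0287
[-0.0453  0.021 ] [ -0.1 -10.5  -2.8] 0.029
ptr now -0.106 [2.43000e-02 4.98966e+01] home [-3.0700e-02  4.6186e+01]
ptr now -0.102 [2.36000e-02 4.89671e+01] home [-3.00000e-02  4.93606e+01]
ptr now -0.098 [2.04000e-02 3.30741e+01] home [-2.96000e-02  4.19235e+01]
ptr now -0.094 [1.98000e-02 3.23525e+01] home [-2.93000e-02  4.06606e+01]
mark now -0.122 [2.15000e-02 5.57494e+01] ref [2.1400e-02 5.6283e+01]
mark now -0.118 [2.15000e-02 4.87736e+01] ref [2.22000e-02 6.03188e+01]
mark now -0.114 [2.01000e-02 3.71893e+01] ref [2.25000e-02 5.00645e+01]
pointer 0.72 [229.6 178.3] [-0.0939  0.0173]
mark 0.44 [232.4 177.2] [-0.109   0.0144]
tailstock_knob 0.7 [217.4 193.1] [0.0384 0.1042]
reader 0.74 [219.2 177.9] [-0.0481  0.0204]
```

Travel is now 48.9 mm and steady, with the spring pull at about 10 N, which fits the 5 N plus 1 N per 10 mm given for the spring. Handing in.

```bash
python3 -c "
from rig import r
print(r.hand_in())"
```

```text
the job is handed in; nothing more can be done
None
```

The longer rod is in the V rests and held between the centres. The reading slide is pulled out to the mark and still held in the gripper. I handed in at about 31 s of the 48 s allowed.

- **First grasp missed:** the fingers closed above the rod without touching it. The cameras showed the fingertips about 33 mm higher than the reported tool frame implies. I corrected for that and the second grasp held. The rod met the rests at the expected height.
- **Tailstock:** after about 35 mm of travel it hit a hard stop at 21.7 N, which fits the rod being tight. A camera check after release showed the rod spanning about −70 to +69 mm, as expected. A later check read −73 to +66 mm while the gripper was over the checker, and the last one did not pick the rod up.
- **Reading slide:** it is held 48.9 mm out from home, steady, with about 10 N of spring pull.
- **Weakest check:** the mark's distance from home read 48.8 mm in the top view and about 52 mm in the scene view. I trusted the top view because it is less sensitive to height errors. In the end the gripper and arm partly hid the pointer, so the alignment rests on that measurement plus the tool's travel. I estimate it is good to about 1 mm, or up to 3 mm off if the scene view was right.

I did not do a final check of the bystander objects. The arm only touched the long rod, the knob and the handle.

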